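Press a drawer's flush pull home with the seating block

ROBOT

A 7-joint arm with a two-finger parallel gripper is mounted at the origin on the work surface. World frame = base frame: x ahead of the robot, y to its left, z up, the work surface at z = 0. Lengths are in m, angles in rad, forces in N, time in s.
With the tool pointing down it reaches from about 0.425 to 1.025 m from the base axis. Payload 3.6 kg.
Tool frame: the origin (TCP) lies on the centre line of the jaws, within the pads' length; the fingertips stand 8 mm ahead of it and the grasp point (between the pads) lies 11 mm behind it; z points along the fingers, y is the line along which they close (so a half turn about z gives the same grasp; the last joint's range is limited). The gripper opens to 85 mm and grips with 20 to 120 N. Pads are 22 mm wide; open, the fingers measure 114 mm over their backs; the gripper's body (76 mm by 85 mm) begins 54 mm behind the grasp point. The pads swing forward as they close: fully open they stand 13 mm farther back than shut.
Start: joints at [-1.298, 0.591, 0.048, 1.609, -0.033, 0.943, -0.034], TCP at [0.26, 0.677, 0.239] pointing down, gripper open.
Joint ranges: [-2.69, 2.69], [-0.47, 2.24], [-1.27, 1.36], [0.19, 2.51], [-1.53, 4.68], [0.08, 2.07], [-3.09, 3.09]. Speed limits (rad/s): [2.57, 2.57, 3.14, 3.14, 3.14, 3.14, 3.14].

INTERFACE

Orientations are given as a unit quaternion [w, x, y, z].
In Python, from workcell import bot gives the robot as it stands.
- The arm moves only by the shell command python3 -m handwheel 'ROWS' [OPENING]. ROWS is JSON, a list that holds one entry, the list of rows, each a list of 4 numbers: the shift along the tool's x, y, z normalised to -1 to 1, where 1 is 600 mm, then the turn about the tool's z normalised to -1 to 1, where 1 is 90 degrees. In form: [[[x, y, z, turn], ...]]. A call has 1 to 5 rows; each row is the pose to reach, as a shift and turn from the pose commanded when the call began, along the tool's axes at that moment; what a row does not reach only later rows make up. A row lasts 1/8 s, in which the tool goes at most 62.5 mm and 10.7 degrees, less where a joint would pass 70% of its speed; a pose out of reach is approached as far as the arm can. A call with a number of a shift or a turn outside -1 to 1 is refused whole. A call with a gripper value outside its range is refused whole. OPENING is the closure, from -1 (fully open) to 1 (shut), set as the call begins (- or left out, the last holds). The fingers move at their own pace and stop on an object; the grip force is fixed at half the most. Time passes only in rows, so rows that repeat a pose let the fingers close. It gives the time, the measured TCP pose, the force, the opening and the grip force at its end, in the units of the state.
- bot.observe(): the state, without advancing time (a new reading comes with each control period).
- bot.read_camera(name): name is "scene" or "side" or "wrist"; returns a dict with "image" (400x640x3 uint8, blue, green, red), "intrinsics" (3x3 intrinsics, pixels), "dist" ([k1, k2, p1, p2, k3] as OpenCV has them; the pictures are not rectified), "R" (3x3) and "t" (3): a world point X has camera coordinates R X + t; the wrist camera has in their place "hand_eye" (4x4, takes a point from camera to tool coordinates, whose origin is the TCP and whose axes are the flange's). Camera axes: x right, y down, z forward; pixel columns grow to the right and rows downward; lengths in m; the calibration is good to about 2 mm. A picture is of the moment at which its call begins: read the wrist's pose just before it. There is no depth.
- bot.hand_in(): hands the job in; it is judged then, once.
The state is a dict: "time_s": time; "joint_pos": joint angles; "joint_vel": joint speeds; "joint_efforts": joint torques, N m; "eef_pos": TCP position; "tcp_rot": TCP orientation; "wrist_force": force on the tool from outside, world axes, zero at the start; "torque": the same for the moment, N m; "width": opening from 0.0 (shut) to 1.0 (fully open); "gripper_force": force on a finger pad.
Only numpy, scipy, OpenCV 4.12 (cv2) and the standard library are available. Lean on these libraries where they do the work, as an engineer would, in place of code of your own. Each camera call takes 0.05 s, during which the arm holds its last target. There are 200 camera calls.

TASK

The brass pull is started in the recess of the drawer front but still stands proud. Take the cork-soled seating block from the tray by its grip, lower it gently and squarely onto the pull, lined up lengthwise over its middle, and press straight down until the pull snaps fully home and lies flush all round, both ends going down together so that it never cocks. Then stand the block back upright on the floor of the tray, let go, and leave the sanding block, the scraper and the wax tin where they are.

Things in the scene. Friction and masses are not known exactly. Their poses are not given: they have to be found in the camera images.
- pull_face (a point): Brass flush pull: oblong flange 130 (its y) x 56 (x) x 4 round a finger cup 96 x 26. Point: centre of the flange's top face (cup floor 15 below). Loose; starts straight and level on four spring catches in the recess (22 to each side, 38 to each end), this point 13 above the wood. 13 N spread evenly snaps it down and it stays: point 4 above the wood. Pressed off its middle, it cocks.
- recess (a point): Middle of the pull's recess, level with the drawer front's upper face; y along the drawer front and the pull, z up. The drawer front is a half-stripped pine board 300 (y) x 170 (x) x 20, face up on two battens 30 high: its face is 50 above the bench. Fixed.
- block_grip (a point): Wooden seating block, cork under its sole. Sole 110 long (its x) x 48 (y) x 24 high, flat below; on it an upright grip rib 92 (x) x 28 (y) x 40 high; 64 high in all, 0.25 kg, loose, starts upright in the tray. Point: on the rib, 46 above the underside of the sole, 18 below the top, 22 above the sole's shoulders.
- tray: Low open dark wooden tool tray, 190 (its x) x 270 (its y) x 28 high outside, walls and floor 6 thick, fixed to the bench; origin at the centre of its underside, on the bench (z = 0). The scraper lies along its -y side; the block starts in the rest of it.
- sanding_block: Bystander, loose: cork sanding block, 90 x 45 x 28, lying on one end of the drawer front; origin at the centre of its underside.
- scraper: Bystander, loose: paint scraper with a steel blade and a wooden handle, 156 long, 44 wide, 18 high, lying in the tray along its -y side; origin near the middle of its length, underneath.
- wax_tin: Bystander, loose: low round wax tin, 88 across, 36 high, on the bench beyond the gap between drawer front and tray; origin at the centre of its underside.
There are look-alikes about, which are no part of the job. Of the things like the part that bears pull_face, leave any that is black; of the rest the smaller one is meant. Leave any green or turquoise look-alike of the part that bears block_grip alone.

How it is judged:
On the way, in this order (a step that is already met when the one before it is completed fails the run):
1. the block is lowered squarely over the proud pull: within 20 mm of its middle and 0.17 rad of its length, upright, sole under 10 mm above it, slower than 0.12 m/s (horizontal distance between block_grip and pull_face below 0.02 m and angle between the x axis of block_grip and the y axis of pull_face, either way round below 0.17 rad and angle between block_grip's own z axis and vertical below 0.12 rad and z of block_grip in the frame of pull_face below 0.056 m and linear speed of block below 0.12 m/s and z of pull_face in the frame of recess above 0.01 m), for 0.05 s.
2. the pull is home and level while the block is still on or just above it (sole within 20 mm, within 25 mm of its middle) (z of pull_face in the frame of recess below 0.006 m and angle between pull_face's own z axis and vertical below 0.02 rad and horizontal distance between block_grip and pull_face below 0.025 m and angle between the x axis of block_grip and the y axis of pull_face, either way round below 0.17 rad and angle between block_grip's own z axis and vertical below 0.12 rad and z of block_grip in the frame of pull_face below 0.066 m), for 0.1 s.
At the end, for the whole second after the job is handed in: The pull is home in the recess (top of its flange less than 6 mm above the wood, level within 0.02 rad), and the seating block stands upright (within 0.1 rad) and at rest with its sole on the floor of the tray (z of pull_face in the frame of recess below 0.006 m and angle between pull_face's own z axis and vertical below 0.02 rad and x of block_grip in the frame of tray between -0.08 and 0.08 m and y of block_grip in the frame of tray between -0.12 and 0.12 m and z of block_grip in the frame of tray between 0.045 and 0.056 m and angle between block_grip's own z axis and vertical below 0.1 rad and linear speed of block below 0.02 m/s and angular speed of block below 0.2 rad/s); the robot touches nothing.
It fails at once if the pull cocks: it tilts more than 0.075 rad, one end going down before the other (angle between pull_face's own z axis and vertical above 0.075 rad).
It fails at once if the sanding block, the scraper or the wax tin is moved more than 40 mm (distance of any of sanding_block, scraper, wax_tin from where it was at the start of the episode above 0.04 m).
It also fails if it takes over 46 s, if anything falls off the work surface, if the arm or the gripper's body presses on something with over 40 N, if the wrist force passes 120 N, or if a joint passes its speed limit or range.

## Working session

There is one attempt and no reset: what is moved stays moved. The work goes in short steps, Python scripts to look and compute and a shell command to move; the robot and the scene stay as the last step left them, time stands still between calls to the robot, and variables do not carry over. Pictures are saved under pics/ and viewed, at most 13 in all, crops included, and the job is handed in when it is done.

```bash
mkdir -p pics; cat > h.py <<'E'
import numpy as np, cv2, json
from workcell import bot
from scipy.spatial.transform import Rotation as Ro
def ext(c,s):
    if 'R' in c: return np.array(c['R']),np.array(c['t']).ravel()
    q=s['tcp_rot'];Rt=Ro.from_quat([q[1],q[2],q[3],q[0]]).as_matrix()
    H=np.array(c['hand_eye']);Rw=Rt@H[:3,:3];tw=Rt@H[:3,3]+np.array(s['eef_pos'])
    return Rw.T,-Rw.T@tw
def shot(name,f):
    s=bot.observe();c=bot.read_camera(name);cv2.imwrite('pics/'+f+'.png',c['image'])
    R,t=ext(c,s);np.savez('pics/'+f+'.npz',K=c['intrinsics'],d=c['dist'],R=R,t=t);return c['image']
def plane(f,uv,z):
    n=np.load('pics/'+f+'.npz');p=cv2.undistortPoints(np.array(uv,float).reshape(-1,1,2),n['K'],n['d']).reshape(-1,2)
    D=np.c_[p,np.ones(len(p))]@n['R'];C=-n['R'].T@n['t']
    return C+D*((z-C[2])/D[:,2:3])
def proj(f,P):
    n=np.load('pics/'+f+'.npz');return cv2.projectPoints(np.array(P,float).reshape(-1,1,3),cv2.Rodrigues(n['R'])[0],n['t'],n['K'],n['d'])[0].reshape(-1,2)
def steps(P):
    s=bot.observe();q=s['tcp_rot'];Rt=Ro.from_quat([q[1],q[2],q[3],q[0]]).as_matrix()
    return Rt.T@(np.array(P)-s['eef_pos'])/0.6
E
python3 - <<'E'
from h import *
for n in('scene','side','wrist'): shot(n,n+'0')
s=bot.observe();print(s['time_s'],s['eef_pos'],s['tcp_rot'],s['wrist_force'])
E
```

```text
0.15 [0.25975782 0.67618472 0.238395  ] [-1.11624309e-04  1.82320720e-01  9.83238713e-01 -8.81074558e-04] [ 0.23551571 -0.18224875 -0.56623305]
```

View pics/scene0.png

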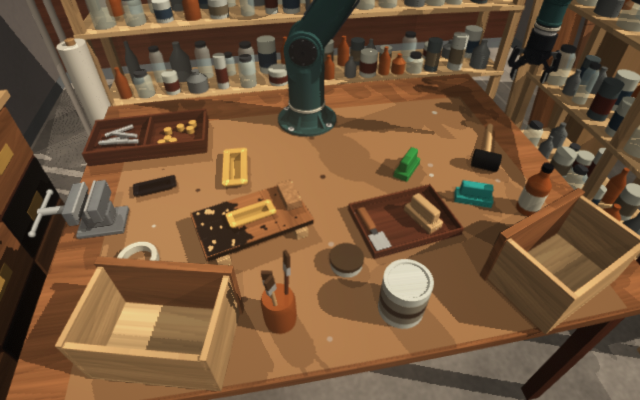

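View pics/side0.png

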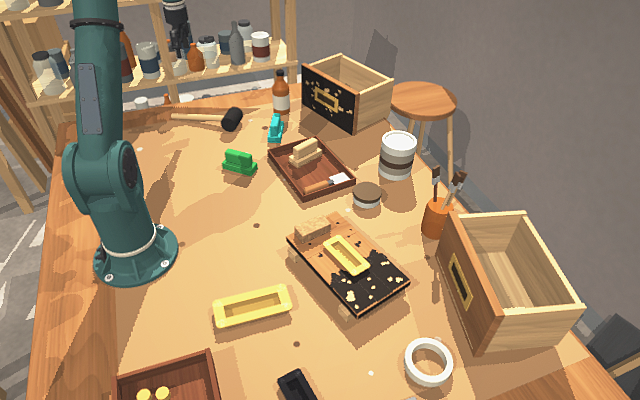

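The scene view shows the block in the tray at about (425,212), with its rib top around (425,203). The pull on the drawer front is at (250,214), and the sanding block is on one end at (290,190). The larger yellow pull at (235,167), the green block and the turquoise block are the look-alikes. The side view agrees: block (305,152), pull (347,255).

```bash
python3 - <<'E'
from h import *
for f,pp,pb in(('scene0',(250,214),(425,205)),('side0',(347,255),(304,148))):
    im=cv2.imread(f'pics/{f}.png');h=cv2.cvtColor(im,cv2.COLOR_BGR2HSV)
    m=cv2.inRange(h,(20,130,120),(34,255,255))
    for c in cv2.findContours(m,cv2.RETR_EXTERNAL,cv2.CHAIN_APPROX_NONE)[0]:
        (u,v),_,_=r=cv2.minAreaRect(c)
        if abs(u-pp[0])+abs(v-pp[1])<30 and cv2.contourArea(c)>300:
            P=plane(f,c.reshape(-1,2),.063)[:,:2].astype(np.float32);r=cv2.minAreaRect(P);b=cv2.boxPoints(r);
            print(f,'pull',r,np.degrees(np.arctan2(*(b[1]-b[0])[::-1])),np.degrees(np.arctan2(*(b[2]-b[1])[::-1])))
    print('block',plane(f,[pb],.07))
    x,y=pb;cv2.imwrite(f'pics/{f}c.png',cv2.resize(im[y-60:y+60,x-80:x+80],None,fx=3,fy=3,interpolation=2))
a=cv2.imread('pics/scene0c.png');b=cv2.imread('pics/side0c.png');cv2.imwrite('pics/c.png',np.vstack([a,b])[:,:] if 0 else cv2.resize(np.hstack([a,b]),(800,300)))
E
```

```text
block [[0.57530354 0.24319074 0.07      ]]
block [[0.55504907 0.21776226 0.07      ]]
```

View pics/wrist0.png

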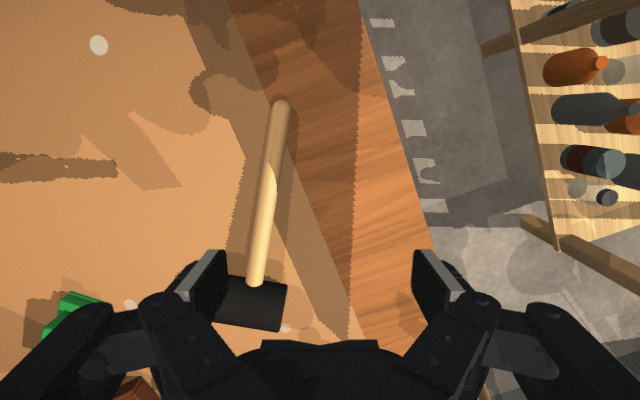

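The wrist view shows only the mallet, with the green block at the left edge. I'll fix the pull mask and work out a viewing pose over the block.

```bash
python3 - <<'E'
from h import *
n=np.load('pics/wrist0.npz');R,t=n['R'],n['t'];s=bot.observe()
print('cam offset world',-R.T@t-s['eef_pos'],'img right',R[0],'down',R[1],'fwd',R[2])
print('centre ray at z=.06',plane('wrist0',[(320,200)],.06)-s['eef_pos'])
for f,pp in(('scene0',(250,214)),('side0',(347,255))):
    im=cv2.imread(f'pics/{f}.png');h=cv2.cvtColor(im,cv2.COLOR_BGR2HSV)
    print(plane(f,[pp],.063), [h[y,x].tolist() for x,y in ((235,220),(270,212),(215,165),(230,155))] if f[1]=='c' else [h[y,x].tolist() for x,y in((330,243),(350,240),(220,320))])
E
```

```text
cam offset world [-0.06324553  0.02511318  0.13411212] img right [ 0.35842951  0.93355108 -0.0032668 ] down [ 0.89925418 -0.3443174   0.26979148] fwd [ 0.25073931 -0.09963891 -0.96291323]
centre ray at z=.06 [[ 0.01806669 -0.00631355 -0.178395  ]]
[[ 0.51776284 -0.23249964  0.063     ]] [[18, 162, 210], [20, 154, 228], [15, 142, 176], [17, 164, 148]]
[[ 0.51211072 -0.24035446  0.063     ]] [[30, 109, 250], [17, 135, 245], [30, 81, 247]]
```

View pics/c.png

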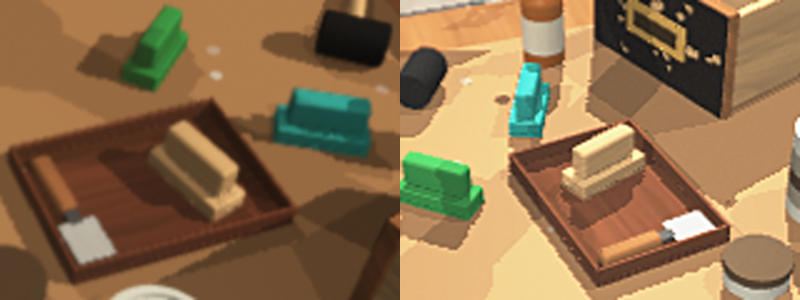

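The crops show the block's rib top: from scene pixels (418,198) to (437,212), and from side pixels (294,150) to (317,140). The scraper lies at the opposite side of the tray.

```bash
python3 - <<'E'
from h import *
for f,p in(('scene0',[(418,198),(437,212)]),('side0',[(294,150),(317,140)])):
    P=plane(f,p,.07);d=P[1]-P[0];c=P.mean(0);print(P,c,np.linalg.norm(d),np.degrees(np.arctan2(d[1],d[0])))
s=bot.observe()
c=np.array([.565,.235,.0])
print('steps to',steps([.545,.245,.30]))
E
```

```text
[[0.5457473  0.23362835 0.07      ]
 [0.60632164 0.26592455 0.07      ]] [0.57603447 0.24977645 0.07      ] 0.06864614997449979 28.065037673606593
[[0.52098098 0.21801237 0.07      ]
 [0.61056528 0.24627336 0.07      ]] [0.56577313 0.23214287 0.07      ] 0.09393631227600074 17.508828178585855
steps to [-0.7014627  -0.50059951 -0.10171606]
```

```bash
python3 -m handwheel '[[[-0.1,-0.07,-0.05,0],[-0.18,-0.13,-0.1,-0.1],[-0.26,-0.18,-0.1,-0.2],[-0.34,-0.24,-0.1,-0.3],[-0.42,-0.3,-0.1,-0.4]]]' -1; python3 -c "
from h import *
print(steps([.545,.245,.30]))"
```

```text
time_s: 0.78
eef_pos: [0.4272, 0.4238, 0.2994]
tcp_rot: [0.0, -0.133, 0.991, 0.0]
wrist_force: [0.6, -0.3, 0.1]
width: 1.002
gripper_force: 0.0
[-0.11092313 -0.33921069 -0.00088714]
```

```bash
python3 -m handwheel '[[[-0.03,-0.09,0,0],[-0.06,-0.18,0,0],[-0.09,-0.26,0,0],[-0.11,-0.34,0,-0.05],[-0.11,-0.34,0,-0.05]]]' -1; python3 -c "
from h import *
shot('wrist','w1')"
```

```text
time_s: 1.4
eef_pos: [0.5452, 0.2395, 0.299]
tcp_rot: [0.0, -0.165, 0.986, -0.002]
wrist_force: [-0.1, 0.3, 0.5]
width: 1.0
gripper_force: 0.0
```

View pics/w1.png

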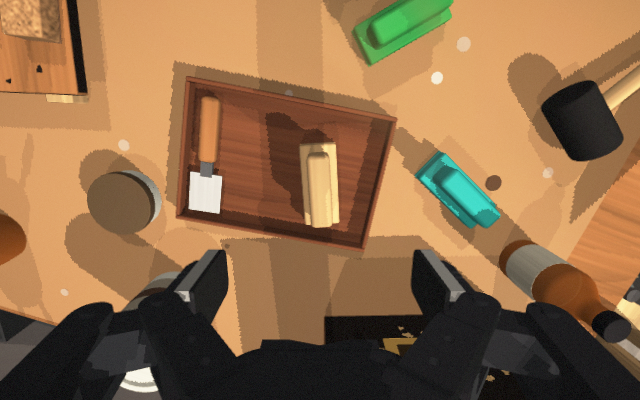

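The wrist view shows the block at about (320,187). Its rib-top corners are near (308,153), (328,152), (332,226) and (312,228), and its sole-top corners near (300,143), (335,142), (340,222) and (305,227).

```bash
python3 - <<'E'
from h import *
for z,p in((.07,[(308,153),(328,152),(332,226),(312,228)]),(.03,[(300,143),(335,142),(340,222),(305,227)])):
    P=plane('w1',p,z)[:,:2];d=(P[3]+P[2]-P[1]-P[0])/2;print(P.mean(0),np.linalg.norm(d),np.linalg.norm(P[1]-P[0]),np.degrees(np.arctan2(d[1],d[0])))
im=cv2.imread('pics/w1.png');h=cv2.cvtColor(im,cv2.COLOR_BGR2HSV);m=np.zeros_like(h[:,:,0]);m[130:240,285:355]=cv2.inRange(h,(8,60,165),(30,140,255))[130:240,285:355]
c=max(cv2.findContours(m,0,1)[0],key=cv2.contourArea);print(cv2.boundingRect(c));print(cv2.minAreaRect(plane('w1',c.reshape(-1,2),.045)[:,:2].astype(np.float32)))
s=bot.observe();q=s['tcp_rot'];x=Ro.from_quat([q[1],q[2],q[3],q[0]]).as_matrix()[:,0];print(np.degrees(np.arctan2(x[1],x[0])))
E
```

```text
[0.56579451 0.24684389] 0.09251259240636384 0.023351603338862804 21.971019214338416
[0.56735571 0.2473496 ] 0.11189186118121267 0.044952206861802915 22.374100149348003
(301, 142, 39, 86)
((0.5660861730575562, 0.24676868319511414), (0.11055240035057068, 0.04515263810753822), 22.311912536621094)
-160.83938496536754
```

```bash
python3 -c "
from h import *
print(steps([.5663,.247,.10]),steps([.5663,.247,.044]))"
```

```text
[-0.0381646  -0.00555331  0.33162835] [-0.0382177  -0.00547293  0.42496164]
```

```bash
python3 -m handwheel '[[[-0.02,-0.003,0.1,-0.033],[-0.038,-0.0055,0.2,-0.033],[-0.038,-0.0055,0.28,-0.033],[-0.038,-0.0055,0.33,-0.033],[-0.038,-0.0055,0.33,-0.033]]]' -1; python3 -c "
from h import *
print(steps([.5663,.247,.044]))"
```

```text
time_s: 2.08
eef_pos: [0.5624, 0.2511, 0.0988]
tcp_rot: [-0.003, -0.196, 0.981, -0.0]
wrist_force: [0.4, 0.1, 0.4]
width: 0.999
gripper_force: 0.0
[-0.00395409 -0.00889562  0.09122964]
```

```bash
python3 -m handwheel '[[[-0.004,-0.009,0.03,0],[-0.004,-0.009,0.06,0],[-0.004,-0.009,0.085,0],[-0.004,-0.009,0.091,0],[-0.004,-0.009,0.091,0]]]' -1; python3 -c "
from h import *
print(steps([.5663,.247,.044]),bot.observe()['eef_pos'])
shot('wrist','w2')"
```

```text
time_s: 2.7
eef_pos: [0.5694, 0.2461, 0.0464]
tcp_rot: [-0.0, -0.195, 0.981, -0.0]
wrist_force: [-0.0, 0.5, 0.1]
width: 0.999
gripper_force: 0.0
[0.00417407 0.00332576 0.00406924] [0.56937766 0.24611295 0.04644057]
```

View pics/w2.png

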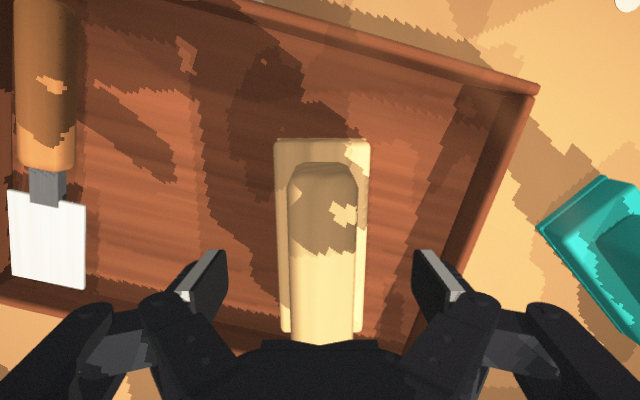

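The rib sits between the open fingers, centred at about column 322 and parallel to the pads. I'll close the gripper.

```bash
python3 -m handwheel '[[[0,0,0,0],[0,0,0,0],[0,0,0,0],[0,0,0,0],[0,0,0,0]]]' 1; python3 -m handwheel '[[[0,0,0,0],[0,0,0,0],[0,0,-0.03,0],[0,0,-0.08,0],[0,0,-0.14,0]]]' 1;python3 -m handwheel '[[[0,0,-0.1,0],[0,0,-0.15,0],[0,0,-0.15,0]]]' 1; python3 -c "
from h import *
print(steps([.5163,-.13,.22]))"
```

```text
time_s: 3.38
eef_pos: [0.5698, 0.2463, 0.0471]
tcp_rot: [0.0, -0.195, 0.981, 0.0]
wrist_force: [-0.1, 0.2, 4.2]
width: 0.32
gripper_force: 60.5
time_s: 4.0
eef_pos: [0.5684, 0.2454, 0.131]
tcp_rot: [-0.001, -0.195, 0.981, -0.0]
wrist_force: [0.5, -0.2, -1.7]
width: 0.321
gripper_force: 59.6
time_s: 4.38
eef_pos: [0.5708, 0.2465, 0.2238]
tcp_rot: [0.003, -0.195, 0.981, 0.001]
wrist_force: [1.1, 0.6, -3.1]
width: 0.318
gripper_force: 59.8
[ 0.32346882 -0.54537475  0.0042494 ]
```

```bash
python3 - <<'E'
from h import *
for f,p in(('scene0',[(229,222),(273,209)]),('side0',[(336,238),(361,273)])):
    P=plane(f,p,.063);d=P[1]-P[0];print(P.mean(0),np.linalg.norm(d),np.degrees(np.arctan2(d[1],d[0])))
E
python3 -m handwheel '[[[0.03,-0.09,0,0.1],[0.07,-0.17,0,0.2],[0.11,-0.24,0,0.32],[0.15,-0.32,0,0.44],[0.19,-0.4,0,0.56]]]' 1; python3 -c "
from h import *
print(steps([.5163,-.16,.22]),bot.observe()['joint_pos'])"
```

```text
[ 0.52360058 -0.22928324  0.063     ] 0.12282147935398648 102.80389394425345
[ 0.51476816 -0.24077923  0.063     ] 0.1274495288015355 -83.59121381441466
time_s: 5.0
eef_pos: [0.5537, -0.0208, 0.2189]
tcp_rot: [-0.002, 0.243, 0.97, -0.001]
wrist_force: [0.4, 0.4, -2.6]
width: 0.316
gripper_force: 59.8
[-0.05423956 -0.23397427 -0.0014524 ] [-0.20348949  0.4116408   0.21125716  2.0196041  -0.1262594   0.72633498
  1.16571568]
```

```bash
python3 -c "
from h import *
print(steps([.535,-.335,.22]))"
```

```text
[-0.21914946 -0.47655525 -0.00148251]
```

```bash
python3 -m handwheel '[[[-0.04,-0.09,-0.02,0.1],[-0.08,-0.17,-0.02,0.21],[-0.12,-0.26,-0.03,0.32],[-0.16,-0.34,-0.03,0.44],[-0.19,-0.41,-0.03,0.56]]]' 1;  python3 -c "
from h import *
print(steps([.535,-.335,.24]))"
```

```text
time_s: 5.62
eef_pos: [0.5403, -0.2917, 0.2369]
tcp_rot: [-0.001, 0.633, 0.774, -0.001]
wrist_force: [0.0, 0.9, -1.8]
width: 0.318
gripper_force: 59.8
[-0.0689311  -0.02298663 -0.00512188]
```

```bash
python3 -m handwheel '[[[-0.069,-0.023,0,0.03],[-0.069,-0.023,0,0.03],[-0.069,-0.023,0,0.03]]]' 1;  python3 -c "
from h import *
shot('wrist','w3');print(bot.observe()['tcp_rot'])"
```

```text
time_s: 6.0
eef_pos: [0.5361, -0.332, 0.2368]
tcp_rot: [-0.002, 0.648, 0.762, -0.0]
wrist_force: [-0.8, 0.6, -2.4]
width: 0.316
gripper_force: 59.8
[-1.82252798e-03  6.47210551e-01  7.62309079e-01  2.21650439e-04]
```

View pics/w3.png

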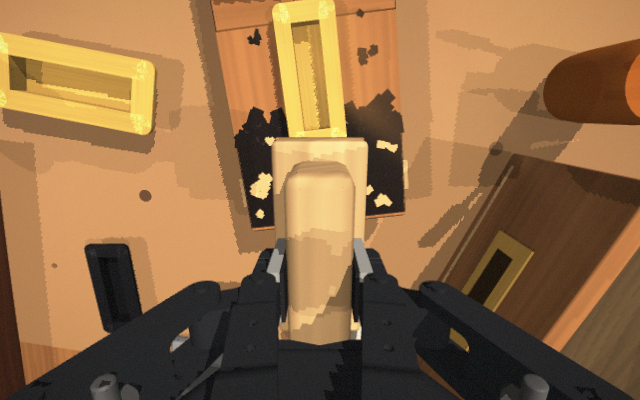

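The wrist view shows the pull from v≈2 (top end) to v≈137 (near end). Its left edge runs from about (274,12) to (290,137) and its right edge from (332,5) to (346,135). The held block is below it, with its sole top's far edge at v≈140, u 273–368.

```bash
python3 - <<'E'
from h import *
im=cv2.imread('pics/w3.png');h=cv2.cvtColor(im,cv2.COLOR_BGR2HSV)
m=cv2.inRange(h,(22,100,150),(34,255,255));m[:,:262]=0;m[:,356:]=0;m[138:]=0
c=max(cv2.findContours(m,0,1)[0],key=cv2.contourArea);print(cv2.boundingRect(c))
P=plane('w3',c.reshape(-1,2),.063)[:,:2].astype(np.float32);r=cv2.minAreaRect(P);print(r,cv2.boxPoints(r).tolist())
L=[];Rr=[]
for v in range(25,118,4):
    u=np.where(m[v])[0];L.append((u[0],v));Rr.append((u[-1]+1,v))
l=plane('w3',L,.063)[:,:2];q=plane('w3',Rr,.063)[:,:2]
for a in(l,q):
    f=cv2.fitLine(a.astype(np.float32),cv2.DIST_HUBER,0,.01,.01).ravel();print('edge',f,np.degrees(np.arctan2(f[1],f[0]))%180)
print('w',np.linalg.norm(q-l,axis=1).mean())
s=bot.observe();print(s['eef_pos']);qq=s['tcp_rot'];x=Ro.from_quat([qq[1],qq[2],qq[3],qq[0]]).as_matrix()[:,0];print('toolyaw',np.degrees(np.arctan2(x[1],x[0])))
# held block: underside centre offset; sole top z = TCPz-.046+.030 ; far edge corners
z=s['eef_pos'][2]-.0465+.030
B=plane('w3',[(274,141),(367,141)],z);print('sole far edge',B,np.linalg.norm(B[1]-B[0]),'rel along tool x',(B.mean(0)-s['eef_pos'])@x)
E
```

```text
(272, 0, 75, 137)
((0.5107300877571106, -0.22936004400253296), (0.05562524124979973, 0.12218312919139862), 15.866799354553223) [[0.46727457642555237, -0.17820009589195251], [0.5006796717643738, -0.29572805762290955], [0.5541856288909912, -0.2805199921131134], [0.5207805037498474, -0.16299203038215637]]
edge [ 0.27542117 -0.9613237   0.48064277 -0.22271144] 105.98712
edge [ 0.2687237  -0.9632173   0.5378592  -0.22366065] 105.58834
w 0.05516035599066007
[ 0.53671243 -0.33125484  0.23711932]
toolyaw 99.33642239462213
sole far edge [[ 0.50619223 -0.28017626  0.22061932]
 [ 0.55018971 -0.27298656  0.22061932]] 0.0445810509876049 rel along tool x 0.05528076461012872
```

```bash
python3 -m handwheel '[[[-0.03,0,-0.06,-0.072],[-0.03,0,-0.12,-0.072],[-0.03,0,-0.12,-0.072],[-0.03,0,-0.12,-0.072]]]' 1;  python3 - <<'E'
from h import *
im=shot('wrist','w4')
h=cv2.cvtColor(im,cv2.COLOR_BGR2HSV)
m=cv2.inRange(h,(22,100,150),(34,255,255));m[:,:240]=0;m[:,370:]=0;m[150:]=0
c=max(cv2.findContours(m,0,1)[0],key=cv2.contourArea);print(cv2.boundingRect(c))
P=plane('w4',c.reshape(-1,2),.063)[:,:2].astype(np.float32);r=cv2.minAreaRect(P);print(r,cv2.boxPoints(r).tolist())
s=bot.observe();print(s['eef_pos']);qq=s['tcp_rot'];x=Ro.from_quat([qq[1],qq[2],qq[3],qq[0]]).as_matrix()[:,0];print('toolyaw',np.degrees(np.arctan2(x[1],x[0])))
E
```

```text
time_s: 6.55
eef_pos: [0.5398, -0.3489, 0.3093]
tcp_rot: [-0.001, 0.603, 0.798, 0.0]
wrist_force: [-1.1, 0.2, -3.3]
width: 0.316
gripper_force: 60.1
(299, 5, 51, 122)
((0.5116150975227356, -0.2328169047832489), (0.05515815317630768, 0.12934216856956482), 15.429190635681152) [[0.46782439947128296, -0.17781390249729156], [0.5022355318069458, -0.3024945855140686], [0.5554057955741882, -0.28781992197036743], [0.5209946632385254, -0.1631392240524292]]
[ 0.53948622 -0.34892506  0.30872965]
toolyaw 105.83602358339128
```

View pics/w4.png

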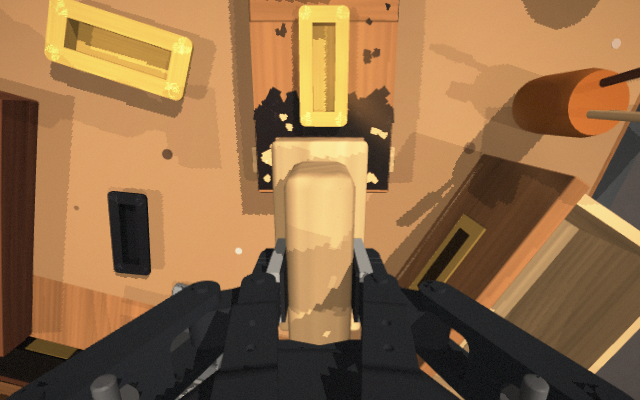

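The whole pull is visible at u 299–350, v 5–127, and it is now parallel to the held block. It measures 55×129 mm, with its centre at (0.5116, -0.2328).

```bash
python3 -c "
from h import *
print(steps([.5116,-.2328,.16]))"
```

```text
[0.19804364 0.00861639 0.24853343]
```

```bash
python3 -m handwheel '[[[0.07,0.003,0.07,0.003],[0.14,0.006,0.13,0.003],[0.198,0.0086,0.2,0.003],[0.198,0.0086,0.2485,0.003],[0.198,0.0086,0.2485,0.003]]]' 1;python3 -m handwheel '[[[0,0,0,0],[0,0,0,0],[0,0,0,0]]]' 1;  python3 -c "
from h import *
print(steps([.5116,-.2328,.115]));s=bot.observe();print(s['eef_pos']);qq=s['tcp_rot'];print(Ro.from_quat([qq[1],qq[2],qq[3],qq[0]]).as_matrix())"
```

```text
time_s: 7.22
eef_pos: [0.5103, -0.2332, 0.1585]
tcp_rot: [-0.004, 0.605, 0.796, -0.001]
wrist_force: [-0.8, -0.2, -1.3]
width: 0.319
gripper_force: 59.7
time_s: 7.6
eef_pos: [0.5134, -0.2361, 0.1626]
tcp_rot: [0.001, 0.606, 0.796, 0.0]
wrist_force: [-0.5, -0.6, -2.2]
width: 0.318
gripper_force: 59.7
[ 0.00621369 -0.00151799  0.07935167]
[ 0.51337646 -0.23611646  0.16261704]
[[-2.65813155e-01  9.64022607e-01  1.94438868e-03]
 [ 9.64023775e-01  2.65814982e-01 -7.46018819e-04]
 [-1.23602665e-03  1.67613530e-03 -9.99997831e-01]]
```

```bash
python3 -m handwheel '[[[0.003,0,0.025,0],[0.003,0,0.045,0],[0.003,0,0.06,0],[0.003,0,0.07,0],[0.003,0,0.076,0]]]' 1;python3 -m handwheel '[[[0,0,0,0],[0,0,0.003,0],[0,0,0.006,0],[0,0,0.006,0],[0,0,0.006,0]]]' 1;  python3 -c "
from h import *
print(steps([.5116,-.2328,.095]));shot('side','s5');i=cv2.imread('pics/s5.png')[190:330,260:440];cv2.imwrite('pics/s5c.png',cv2.resize(i,None,fx=4,fy=4))"
```

```text
time_s: 8.22
eef_pos: [0.5122, -0.2338, 0.1154]
tcp_rot: [-0.0, 0.606, 0.796, -0.0]
wrist_force: [-0.2, 0.2, -2.4]
width: 0.318
gripper_force: 59.9
time_s: 8.85
eef_pos: [0.5124, -0.2337, 0.1124]
tcp_rot: [0.0, 0.606, 0.796, 0.0]
wrist_force: [-1.0, -0.5, -3.2]
width: 0.32
gripper_force: 59.9
[ 0.00177219 -0.00082933  0.02907025]
```

View pics/s5c.png

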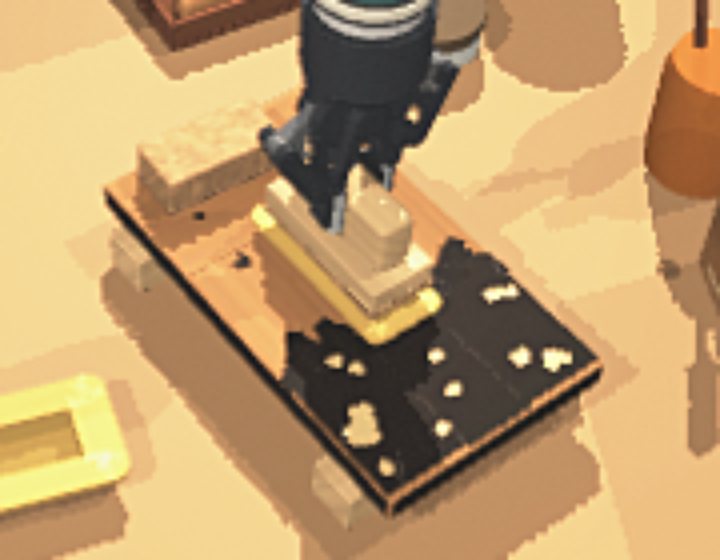

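The block is squarely above the pull and centred over it lengthwise, with a small gap. I'll press down slowly.

```bash
python3 -m handwheel '[[[0.001,0,0.003,0],[0.001,0,0.006,0],[0.001,0,0.009,0],[0.001,0,0.012,0],[0.001,0,0.012,0]]]' 1;python3 -m handwheel '[[[0,0,0.002,0],[0,0,0.004,0],[0,0,0.005,0],[0,0,0.006,0],[0,0,0.006,0]]]' 1
```

```text
time_s: 9.52
eef_pos: [0.512, -0.2331, 0.105]
tcp_rot: [-0.0, 0.606, 0.796, -0.0]
wrist_force: [-0.6, 0.0, -2.5]
width: 0.318
gripper_force: 59.9
time_s: 10.15
eef_pos: [0.5125, -0.2334, 0.103]
tcp_rot: [0.0, 0.606, 0.796, 0.0]
wrist_force: [-2.6, 1.1, 8.8]
width: 0.317
gripper_force: 61.6
```

```bash
python3 -m handwheel '[[[0,0,0.002,0],[0,0,0.004,0],[0,0,0.006,0],[0,0,0.006,0]]]' 1
```

```text
time_s: 10.65
eef_pos: [0.5127, -0.234, 0.0985]
tcp_rot: [0.001, 0.606, 0.796, -0.0]
wrist_force: [0.6, -1.1, -0.1]
width: 0.319
gripper_force: 60.1
```

```bash
python3 -m handwheel '[[[0,0,0.003,0],[0,0,0.006,0],[0,0,0.008,0],[0,0,0.008,0]]]' 1; python3 -m handwheel '[[[0,0,0.003,0],[0,0,0.005,0],[0,0,0.005,0]]]' 1
```

```text
time_s: 11.15
eef_pos: [0.512, -0.2327, 0.095]
tcp_rot: [-0.001, 0.606, 0.796, 0.001]
wrist_force: [-4.1, 2.4, 17.8]
width: 0.321
gripper_force: 62.7
time_s: 11.52
eef_pos: [0.512, -0.2327, 0.0949]
tcp_rot: [-0.001, 0.606, 0.796, 0.002]
wrist_force: [-8.1, 6.0, 43.5]
width: 0.323
gripper_force: 65.9
```

Force is rising against a hard stop at z = 0.095, so the pull is home. I'll lift off and check it.

```bash
python3 -m handwheel '[[[0,0,-0.006,0],[0,0,-0.012,0],[0,0,-0.02,0],[0,0,-0.06,0],[0,0,-0.12,0]]]' 1; python3 -m handwheel '[[[-0.08,0,-0.07,0],[-0.16,0,-0.12,0],[-0.2,0,-0.16,0],[-0.2,0,-0.16,0]]]' 1; python3 - <<'E'
from h import *
im=shot('wrist','w6');shot('side','s6')
i=cv2.imread('pics/s6.png')[190:330,260:440];cv2.imwrite('pics/s6c.png',cv2.resize(np.hstack([i,im[0:140,235:415]]),None,fx=2.2,fy=2.2))
h=cv2.cvtColor(im,cv2.COLOR_BGR2HSV)
m=cv2.inRange(h,(22,100,150),(34,255,255));m[:,:240]=0;m[:,370:]=0;m[150:]=0
c=max(cv2.findContours(m,0,1)[0],key=cv2.contourArea);print(cv2.boundingRect(c))
print(cv2.minAreaRect(plane('w6',c.reshape(-1,2),.054)[:,:2].astype(np.float32)))
print(steps([.56,-.0,.25]),bot.observe()['joint_pos'])
E
```

```text
time_s: 12.15
eef_pos: [0.5111, -0.2325, 0.1613]
tcp_rot: [-0.002, 0.606, 0.796, -0.001]
wrist_force: [0.2, 0.7, -1.9]
width: 0.32
gripper_force: 59.8
time_s: 12.65
eef_pos: [0.5447, -0.3519, 0.2596]
tcp_rot: [0.002, 0.607, 0.795, -0.001]
wrist_force: [0.3, 0.1, -2.8]
width: 0.317
gripper_force: 60.0
(290, 0, 56, 124)
((0.513299822807312, -0.2398507297039032), (0.055186036974191666, 0.11658316105604172), 16.473560333251953)
[0.54938347 0.1812552  0.01234487] [ 0.18660577  0.50611159  0.45227372  1.79545139 -0.27370191  0.90637042
  1.03094956]
```

View pics/s6c.png

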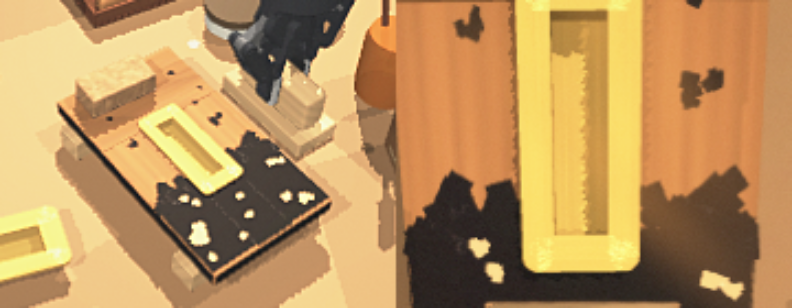

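The pull is flush and level on both sides and the sanding block hasn't moved. I'll take the block back to the tray.

```bash
python3 -m handwheel '[[[0.09,0.03,0.01,-0.1],[0.18,0.06,0.01,-0.2],[0.27,0.09,0.01,-0.31],[0.36,0.12,0.01,-0.43],[0.45,0.15,0.01,-0.55]]]' 1;python3 -c "
from h import *
print(steps([.568,.2465,.22]))"
```

```text
time_s: 13.38
eef_pos: [0.5564, -0.0603, 0.2502]
tcp_rot: [-0.002, 0.213, 0.977, 0.0]
wrist_force: [2.0, 0.1, -2.6]
width: 0.32
gripper_force: 59.9
[0.19517824 0.47286704 0.05086527]
```

```bash
python3 -m handwheel '[[[0.04,0.09,0,-0.1],[0.07,0.17,0,-0.2],[0.1,0.26,0.02,-0.31],[0.14,0.34,0.03,-0.42],[0.17,0.42,0.05,-0.52]]]' 1;python3 -m handwheel '[[[0,0,0,0],[0,0,0,0]]]' 1;python3 -c "
from h import *
print(steps([.568,.2465,.22]));print(steps([.568,.2465,.046]));q=bot.observe()['tcp_rot'];print(Ro.from_quat([q[1],q[2],q[3],q[0]]).as_matrix()[:,0])"
```

```text
time_s: 14.0
eef_pos: [0.5702, 0.2102, 0.2202]
tcp_rot: [-0.002, -0.192, 0.981, 0.0]
wrist_force: [1.4, -0.2, -2.2]
width: 0.32
gripper_force: 59.9
time_s: 14.25
eef_pos: [0.5711, 0.2073, 0.2203]
tcp_rot: [-0.002, -0.189, 0.982, -0.0]
wrist_force: [0.7, -0.1, -2.1]
width: 0.321
gripper_force: 59.8
[-0.0194576   0.06253827  0.00036694]
[-0.0208929   0.06252441  0.29036339]
[-0.92868568 -0.37083475  0.00494931]
```

```bash
python3 -m handwheel '[[[-0.02,0.0625,0.06,-0.005],[-0.02,0.0625,0.13,-0.005],[-0.02,0.0625,0.2,-0.005],[-0.02,0.0625,0.25,-0.005],[-0.02,0.0625,0.265,-0.005]]]' 1;python3 -m handwheel '[[[0,0,0.006,0],[0,0,0.012,0],[0,0,0.015,0],[0,0,0.018,0],[0,0,0.018,0]]]' 1
```

```text
time_s: 14.88
eef_pos: [0.5691, 0.2437, 0.061]
tcp_rot: [-0.003, -0.191, 0.982, -0.001]
wrist_force: [0.6, 1.3, -2.1]
width: 0.315
gripper_force: 59.9
time_s: 15.5
eef_pos: [0.5711, 0.2463, 0.0526]
tcp_rot: [0.0, -0.192, 0.981, 0.0]
wrist_force: [-0.5, 0.2, -2.7]
width: 0.316
gripper_force: 59.9
```

```bash
python3 -m handwheel '[[[0,0,0.003,0],[0,0,0.005,0],[0,0,0.007,0],[0,0,0.009,0],[0,0,0.009,0]]]' 1
```

```text
time_s: 16.12
eef_pos: [0.5711, 0.2462, 0.0471]
tcp_rot: [-0.0, -0.192, 0.981, -0.0]
wrist_force: [-1.6, -0.1, 0.5]
width: 0.314
gripper_force: 60.1
```

Touching the floor (z = 0.047, as at pick-up). Releasing now.

```bash
python3 -m handwheel '[[[0,0,0.001,0],[0,0,0.001,0]]]' 1; python3 -m handwheel '[[[0,0,0,0],[0,0,0,0],[0,0,0,0],[0,0,0,0],[0,0,0,0]]]' -1; python3 -m handwheel '[[[0,0,-0.05,0],[0,0,-0.13,0],[0,0,-0.22,0],[0,0,-0.3,0],[0,0,-0.3,0]]]' -1; python3 - <<'E'
from h import *
im=shot('wrist','w7');s=shot('side','s7')
cv2.imwrite('pics/f.png',np.hstack([cv2.resize(im[60:300,100:460],(480,320)),s[110:430-110+0,200:520][:210] if 0 else cv2.resize(s[110:320,200:410],(320,320))]))
E
```

```text
time_s: 16.38
eef_pos: [0.5711, 0.2462, 0.0471]
tcp_rot: [0.0, -0.192, 0.981, -0.0]
wrist_force: [-1.4, -1.0, 5.0]
width: 0.318
gripper_force: 61.1
time_s: 17.0
eef_pos: [0.5711, 0.2462, 0.0463]
tcp_rot: [-0.0, -0.192, 0.981, -0.0]
wrist_force: [-0.3, 0.8, -0.4]
width: 0.994
gripper_force: 0.0
time_s: 17.62
eef_pos: [0.5739, 0.2475, 0.2311]
tcp_rot: [0.005, -0.191, 0.981, 0.001]
wrist_force: [-0.8, 0.3, -0.5]
width: 1.003
gripper_force: 0.0
```

View pics/f.png

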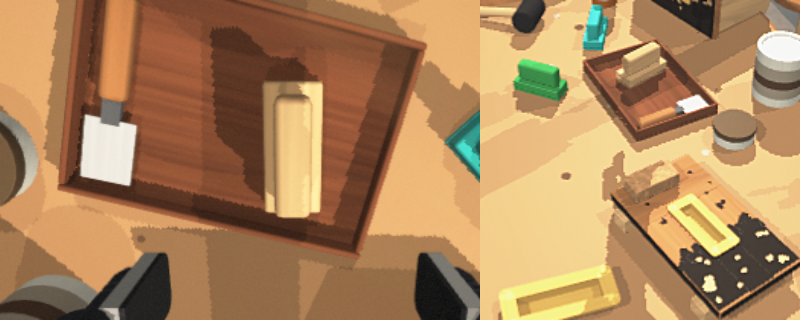

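The block stands upright in the tray, the pull is flush, and the sanding block, scraper and tin are undisturbed.

```bash
python3 -m handwheel '[[[0,0,0,0],[0,0,0,0]]]' -1; python3 -c "
from workcell import bot
print(bot.hand_in())"
```

```text
time_s: 17.98
eef_pos: [0.5702, 0.2458, 0.2247]
tcp_rot: [-0.002, -0.192, 0.981, -0.0]
wrist_force: [0.3, 0.6, -0.1]
width: 0.999
gripper_force: 0.0
the job is handed in; nothing more can be done
None
```

The job is handed in at about 18 s (no verdict came back): in the last pictures the pull lies flush, the block stands upright in the tray with the gripper clear, and the sanding block, scraper and wax tin look unmoved.

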